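# Tap a nut blank on the hand tapping stand

### The arm

A 6-joint arm with a two-finger parallel gripper is mounted at the origin on a cart in front of the work surface, level with it; the furniture and walls round the work are solid. World frame = base frame: x ahead of the robot, y to its left, z up, the work surface at z = 0. Lengths are in m, angles in rad, forces in N, time in s.
With the tool pointing down it reaches from about 0.35 to 0.975 m from the base axis. Payload 7.1 kg.
Tool frame: the origin (TCP) lies at the very end of the fingers, on their centre line; the grasp point (between the pads) lies 19 mm behind it (bot.tcp_to_grasp is the z of the grasp point in the tool frame, in m); z points along the fingers, y is the line along which they close (so a half turn about z gives the same grasp; the last joint's range is limited). The gripper opens to 88 mm and grips with 3 to 60 N. Pads are 20 mm wide; open, the fingers measure 115 mm over their backs; the gripper's body (75 mm by 178 mm) begins 61 mm behind the grasp point.
Start: joints at [1.222, 0.423, 1.63, -0, 1.089, -0.019], TCP at [0.202, 0.591, 0.223] pointing down, gripper open.
Joint ranges: [-3, 3], [-0.9, 2.11], [0.09, 2.58], [-1.31, 4.45], [0.11, 2.69], [-2.54, 2.54]. Speed limits (rad/s): [2.39, 2.39, 3.01, 3.14, 3.14, 3.14].

### API

Orientations are given as a unit quaternion [x, y, z, w].
In Python, from station import telemetry, read_camera, job, bot gives the robot as it stands. The module is installed in compiled form; this text tells all that it offers.
- The arm moves only by the tool carry_out, never from a script. Its argument "increments" is a list of rows, each a list of 7 numbers: the turn, a rotation vector about the tool's x, y, z in units of 30 degrees (1.0 is 30 degrees), then the shift along the tool's x, y, z in units of 0.08 m (1.0 is 0.08 m), then the opening, from -1 (shut) to 1 (fully open). A call has 1 to 20 rows; each row shifts and turns the commanded pose from where the row before left it, along the tool's axes as they then stand; what a row does not reach is not made up. A row lasts 1/8 s, in which the tool goes at most 62.5 mm and 10.7 degrees, less where a joint would pass 70% of its speed; a pose out of reach is approached as far as the arm can. A call with a number of a shift or a turn outside -1 to 1 is refused whole. A call with a gripper value outside its range is refused whole. The fingers move at their own pace and stop on an object; "force" is the grip in N (left out, the last holds). Time passes only in rows, so rows that do not move let the fingers close. It gives the time, the measured TCP pose, the force, the opening and the grip force at its end, in the units of the state.
- telemetry.state(): the state, without advancing time (a new reading comes with each control period).
- read_camera(name): name is "scene" or "top" or "wrist"; returns a dict with "color" (400x640x3 uint8, blue, green, red), "z_map" (400x640 float32, m along the optical axis (not along the pixel's ray), 0 where there is no reading), "vfov" (degrees; the focal length in pixels is half the picture's height over the tangent of half this angle, whatever the lens; pixels are square), "cx", "cy" (the principal point, pixels), "view" (4x4, takes a point from world to camera coordinates). Camera axes: x right, y down, z forward; pixel columns grow to the right and rows downward; lengths in m; the calibration is good to about 2 mm. A picture is of the moment at which its call begins.
- job.job_done(): hands the job in; it is judged then, once.
The state is a dict: "time": time; "qpos": joint angles; "dq": joint speeds; "joint_efforts": joint torques, N m; "position": TCP position; "orientation": TCP orientation; "wrist_force": force on the tool from outside, world axes, zero at the start; "wrist_torque": the same for the moment, N m; "grip_width": finger opening in m; "grasp_force": force on a finger pad.
Only numpy, scipy, OpenCV 4.12 (cv2) and the standard library are available. Lean on these libraries where they do the work, as an engineer would, in place of code of your own. Each camera call takes 0.05 s, during which the arm holds its last target. There are 200 camera calls.

### The job

Push the sliding carriage with the brass nut blank fully in until it stops under the tap, then work the tap in with the crank, clockwise seen from above: half a turn forward, a quarter back, again and again, never much more than half a turn forward at a time because the chips then jam and break the tap. When you feel the tap come up against the bottom of the hole, press on only lightly and stop at once, turn the crank about a quarter back to free it, and let go, leaving the things around the stand where they are.

Things in the scene. Friction and masses are not known exactly. Their poses are not given: they have to be found in the camera images.
- carriage (a joint): travel of the steel carriage in the stand's slide, in m: grows as it goes in (away from the robot, along the stand's x axis) and reads 0.050 when fully home against its stop; it starts 0 to 0.02; about 2 N of friction, stays where it is left. The 40 mm square brass nut blank is clamped on it, and its hole stands under the tap only when the carriage is home
- push_plate (a point): middle of the outer (robot's side) face of the carriage's upright aluminium push plate, 50 mm wide, 12 mm thick, its top 20 mm above this point and 76 mm above the bench; its x axis is the direction to push. When home the face lies 125 mm in front of the crank axis, clear of the gear head (front face 55 mm in front of the axis)
- crank_axis (a point): point on the vertical axis of the crank on top of the grey tapping stand, at the mid height of the grip (215 mm above the bench); its x axis is the stand's x axis (from the push plate to the column), z up. The stand is fixed to the bench, turned up to 0.25 rad, head top at 165 mm
- grip_mid (a point): centre of the crank's upright black grip, a 22 mm round knob, 53 mm high, top 24 mm above this point, crank arm 29 mm below it; it stands 50 mm from the crank axis and swivels freely on its pin, so that it can be held and led round the circle without turning the hand. It stays at the same height
- crank (a joint): angle of the crank in rad, grows clockwise seen from above (forward; the tap screws down 4 mm a turn); at 0, the start, the arm points along the stand's +x. Half a turn is 3.14. The bottom of the hole is met somewhere between 5.1 and 6.0 rad, differently each time, and can only be felt. The crank is stiff (0.15 N m of friction, 3 N at the grip); forward the load rises gradually by 0.1 N m per rad (2 N per rad at the grip) and turning back takes up to 15 N at the grip
- chip_load (a joint): chips packed in the tap, counted in rad of forward turning: rises as the crank turns forward, falls while it turns back, at first by the angle itself, after some 0.3 to 0.6 rad by twice the angle; a half turn forward adds 3.1, a quarter back takes off about 2.6, and the tap breaks at 4.7
- bottom_press (a joint): how far the tap is wound up against the bottom of the hole, in rad of crank: 0 until the bottom is met, then it grows with the crank at 2.5 N m per rad (50 N per rad at the grip, some 25 times steeper than the chips). A light press of 0.06 (3 N more at the grip than before) proves the bottom; at 0.25 (12 N more) the tap breaks. Let go there, it springs back a little
- brush: scrubbing brush with a grey handle, 61x155x91, bystander
- blue_box: small blue cardboard box, 72x51x35, bystander
- grey_tape: roll of grey tape, 101 across, 48 high, bystander
- tags: pack of card tags, 95x48x19, bystander

How it is judged:
By the outcome, as a careful person would: the job done as asked, in the order asked, and still so for the second after the job is handed in, with the robot touching nothing.
It also fails if it takes over 72 s, if anything falls off the work surface, if the arm or the gripper's body presses on something with over 40 N, if the wrist force passes 120 N, or if a joint passes its speed limit or range.

## Working session

There is one attempt and no reset: what is moved stays moved. The work goes in short steps, Python scripts to look and compute and a tool call to move; the robot and the scene stay as the last step left them, time stands still between calls to the robot, and variables do not carry over. Pictures are saved under pics/ and viewed, at most 10 in all, crops included, and the job is handed in when it is done.

Besides the shell and the picture viewer there is one more tool, called after "Request:" in YAML: its name, and indented under it one key for each argument. carry_out: Moves the arm, as the interface text tells. Its arguments: {"type":"object","properties":{"increments":{"type":"array","items":{"type":"array","items":{"type":"number"}}},"force":{"type":"number"}},"required":["increments"]}

```bash
mkdir -p pics; cat > h.py <<'E'
import numpy as np, cv2
from station import telemetry, read_camera, job, bot
def cam(n,save=None):
    c=read_camera(n)
    if save: cv2.imwrite('pics/'+save,c['color'])
    h,w=c['z_map'].shape; f=h/2/np.tan(np.radians(c['vfov'])/2)
    u,v=np.meshgrid(np.arange(w),np.arange(h)); z=c['z_map']
    P=np.stack([(u-c['cx'])/f*z,(v-c['cy'])/f*z,z],-1)
    R=c['view'][:3,:3];t=c['view'][:3,3]
    c['W']=(P-t)@R
    return c
E
python3 - <<'E'
from h import *
a=cam('top','t1.png');b=cam('scene','s1.png')
np.savez('d1.npz',t=a['W'],s=b['W'],tz=a['z_map'],sz=b['z_map'])
print(telemetry.state())
E
```

```text
{'time': 0.1, 'qpos': array([ 1.22202488e+00,  4.23748907e-01,  1.63058231e+00, -3.07399033e-05,
        1.08855574e+00, -1.89876407e-02]), 'dq': array([ 0.00176212, -0.0027154 , -0.00385229,  0.00011011, -0.0011685 ,
       -0.00037273]), 'joint_efforts': array([-5.51208250e-04, -5.45613670e+01, -2.74323714e+01,  6.44577364e-02,
        1.88830274e-02,  1.07168734e-05]), 'position': array([0.20221381, 0.59088397, 0.22200138]), 'orientation': array([ 1.64138626e-01,  9.86437070e-01, -6.38730766e-04, -1.04945460e-04]), 'wrist_force': array([ 0.09722488, -0.1505059 ,  0.05346144]), 'wrist_torque': array([ 0.02606677, -0.02736251,  0.01662114]), 'grasp_force': 0.0, 'grip_width': 0.0880493583816372}
```

View pics/t1.png

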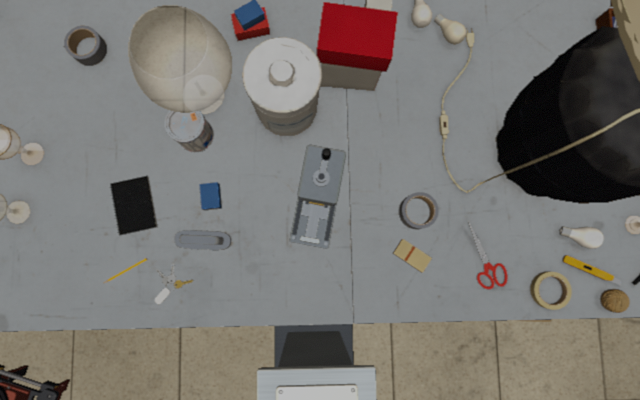

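View pics/s1.png

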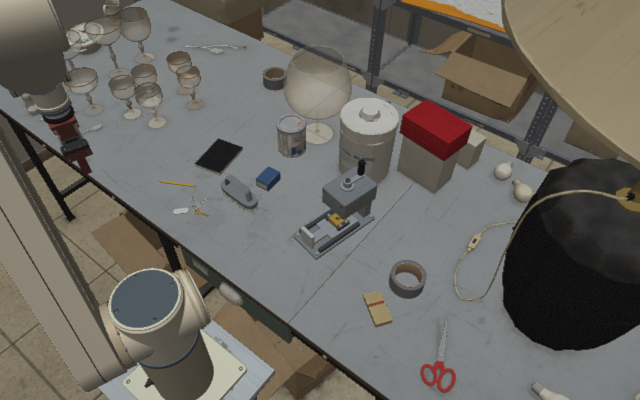

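The top view shows the stand at about (320,195), with the push plate near (311,240), the crank hub at (321,178) and the grip at (326,153). A canister stands behind it at (283,80).

```bash
python3 - <<'E'
from h import *
d=np.load('d1.npz');W=d['t']
for n,(u,v) in dict(grip=(326,153),hub=(321,178),can=(283,72),canR=(315,80),head=(310,190),plate=(311,240),bench=(250,260),redbox=(355,35),brush=(203,240),blue=(210,195),tape=(419,195),tags=(412,255)).items(): print(n,W[v,u].round(3))
S=W.reshape(-1,3)
box=(abs(S[:,1]-W[190,315,1])<.15)&(abs(S[:,0]-W[190,315,0])<.25)
H=S[box&(abs(S[:,2]-.165)<.006)]
r=cv2.minAreaRect(H[:,:2].astype(np.float32)*1000);print('head',r,cv2.boxPoints(r).round(0).tolist())
G=S[box&(abs(S[:,2]-.239)<.006)&(S[:,0]<W[150,325,0]+.04)]
print('griptop',len(G),G.mean(0),G.min(0),G.max(0))
for lo,hi in((.07,.08),(.18,.232)):
  Q=S[box&(S[:,2]>lo)&(S[:,2]<hi)];print(lo,len(Q),Q.mean(0).round(3),Q.min(0).round(3),Q.max(0).round(3))
  if lo==.07:
    Q=Q[Q[:,0]<Q[:,0].min()+.05]; 
    r=cv2.minAreaRect(Q[:,:2].astype(np.float32)*1000);print(r,cv2.boxPoints(r).round(0).tolist())
# scene cam
S=d['s'].reshape(-1,3);box=(abs(S[:,1]-W[190,315,1])<.1)&(abs(S[:,0]-W[190,315,0])<.25)
for lo,hi in((.07,.078),(.234,.245),(.195,.23),(.162,.168)):
  Q=S[box&(S[:,2]>lo)&(S[:,2]<hi)]; print('sc',lo,len(Q),Q.mean(0).round(3),Q.min(0).round(3),Q.max(0).round(3))
Q=S[box&(S[:,2]>.161)&(S[:,2]<.168)]
r=cv2.minAreaRect(Q[:,:2].astype(np.float32)*1000);print(r,cv2.boxPoints(r).round(0).tolist())
img=cv2.imread('pics/s1.png')[150:260,280:390];cv2.imwrite('pics/s1c.png',cv2.resize(img,None,fx=5,fy=5,interpolation=2))
E
```

```text
grip [ 0.684 -0.029  0.243]
hub [ 0.635 -0.018  0.197]
can [0.873 0.066 0.256]
canR [ 0.859 -0.007  0.24 ]
head [0.611 0.008 0.166]
plate [0.493 0.008 0.08 ]
bench [0.443 0.176 0.002]
redbox [ 0.966 -0.104  0.245]
brush [0.497 0.284 0.095]
blue [0.622 0.281 0.032]
tape [ 0.61  -0.288  0.048]
tags [ 0.448 -0.269  0.019]
head ((721.1093139648438, 8.137557983398438), (308.44915771484375, 158.09255981445312), 25.51167869567871) [[548.0, 13.0], [616.0, -130.0], [894.0, 3.0], [826.0, 146.0]]
griptop 68 [ 0.6877351  -0.02940819  0.23891309] [ 0.67819765 -0.03881152  0.23326123] [ 0.69842325 -0.0201717   0.24376126]
0.07 136 [0.623 0.03  0.076] [ 0.485 -0.013  0.07 ] [0.849 0.134 0.08 ]
((494.4745788574219, 12.636127471923828), (48.56624221801758, 11.920343399047852), 78.43466186523438) [[484.0, -10.0], [495.0, -12.0], [505.0, 35.0], [494.0, 38.0]]
0.18 604 [0.751 0.033 0.204] [ 0.628 -0.04   0.18 ] [0.852 0.145 0.232]
sc 0.07 105 [0.646 0.012 0.074] [ 0.482 -0.068  0.07 ] [0.854 0.096 0.078]
sc 0.234 433 [0.815 0.039 0.237] [ 0.679 -0.038  0.234] [0.86  0.096 0.244]
sc 0.195 446 [0.785 0.018 0.213] [ 0.634 -0.043  0.195] [0.86  0.095 0.23 ]
sc 0.162 785 [ 0.657 -0.02   0.165] [ 0.575 -0.08   0.162] [0.859 0.095 0.168]
((707.2286376953125, -3.3501968383789062), (281.55987548828125, 139.87741088867188), 17.229595184326172) [[552.0, 22.0], [593.0, -112.0], [862.0, -28.0], [821.0, 105.0]]
```

View pics/s1c.png

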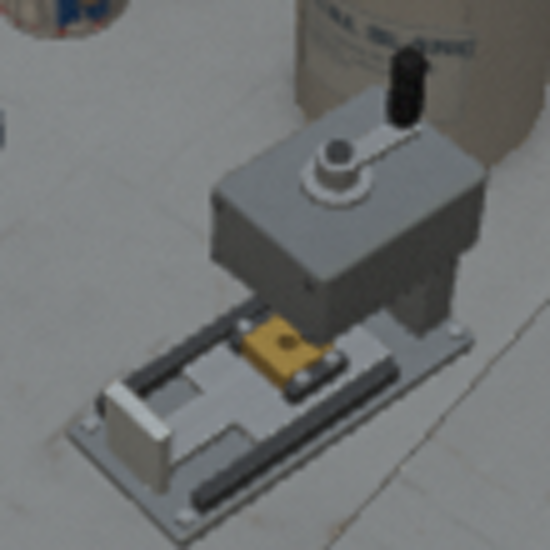

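The crop shows the plate in the foreground, the brass blank on the carriage, and the crank arm pointing away toward the canister. The canister stays clear of the crank circle. Next I'll refine the yaw and axis, then plan the approach.

```bash
cat >> h.py <<'E'
def to(p,yaw=None):
    """tool-frame increments (total units) to reach TCP p with tool -x along yaw"""
    from scipy.spatial.transform import Rotation as R
    s=telemetry.state();q=R.from_quat(s['orientation']);M=q.as_matrix()
    if yaw is not None:
        u=np.array([np.cos(yaw),np.sin(yaw),0]);T=np.stack([-u,[-u[1],u[0],0],[0,0,-1]],1)
        rv=(q.inv()*R.from_matrix(T)).as_rotvec()/np.radians(30);print('turn',rv.round(3))
    print('shift',(M.T@(np.array(p)-s['position'])/.08).round(3),'pos',s['position'].round(4),'F',s['wrist_force'].round(1))
E
python3 - <<'E'
from h import *
d=np.load('d1.npz');ax=np.array([.6387,-.0192]);
for k in 'ts':
  S=d[k].reshape(-1,3);y=-.21
  r=(S[:,:2]-ax)@np.array([[np.cos(y),-np.sin(y)],[np.sin(y),np.cos(y)]])
  m=(abs(S[:,2]-.165)<.004)&(abs(r[:,1])<.07)&(r[:,0]>-.08)&(r[:,0]<.12)
  b=cv2.minAreaRect(S[m,:2].astype(np.float32)*1000);print(k,m.sum(),b,cv2.boxPoints(b).round(0).tolist())
  m=(abs(S[:,2]-.237)<.005)&(np.hypot(*(S[:,:2]-[.688,-.029]).T)<.025);print('grip',m.sum(),S[m].mean(0))
to([.44,.024,.22],-.21)
E
```

```text
t 1543 ((652.1552124023438, -20.1331787109375), (98.96398162841797, 134.39071655273438), 78.36299133300781) [[576.0, -55.0], [708.0, -82.0], [728.0, 15.0], [596.0, 42.0]]
grip 61 [ 0.68756873 -0.02950474  0.23848439]
s 834 ((650.4674682617188, -21.093955993652344), (99.71112060546875, 136.90464782714844), 78.50166320800781) [[573.0, -56.0], [708.0, -84.0], [727.0, 14.0], [593.0, 41.0]]
grip 39 [ 0.68587151 -0.03185911  0.23770621]
turn [-0.002 -0.    -0.229]
shift [-5.107 -5.742  0.032] pos [0.2022 0.5909 0.222 ] F [ 0.1 -0.2  0.1]
```

Request:
carry_out:
  increments:
    - [0, 0, -0.245, 0, 0, 0, -1]
    - [0, 0, 0, -0.2915, -0.425, 0, -1]
    - [0, 0, 0, -0.2915, -0.425, 0, -1]
    - [0, 0, 0, -0.2915, -0.425, 0, -1]
    - [0, 0, 0, -0.2915, -0.425, 0, -1]
    - [0, 0, 0, -0.2915, -0.425, 0, -1]
    - [0, 0, 0, -0.2915, -0.425, 0, -1]
    - [0, 0, 0, -0.2915, -0.425, 0, -1]
    - [0, 0, 0, -0.2915, -0.425, 0, -1]
    - [0, 0, 0, -0.2915, -0.425, 0, -1]
    - [0, 0, 0, -0.2915, -0.425, 0, -1]
    - [0, 0, 0, -0.2915, -0.425, 0, -1]
    - [0, 0, 0, -0.2915, -0.425, 0, -1]
    - [0, 0, 0, -0.2915, -0.425, 0, -1]
    - [0, 0, 0, -0.2915, -0.425, 0, -1]
    - [0, 0, 0, -0.2915, -0.425, 0, -1]
    - [0, 0, 0, 0, 0, 0, -1]

```text
time: 2.22
position: [0.4437, 0.0197, 0.2226]
orientation: [0.102, 0.995, -0.0, 0.0]
wrist_force: [-0.3, 0.3, 0.0]
grip_width: 0.0002
grasp_force: 0.0
```

```bash
python3 -c "
from h import *
to([.4426,.0211,.053],-.202)"
```

```text
turn [-0.     0.    -0.006]
shift [0.017 0.015 2.119] pos [0.4437 0.0197 0.2226] F [-0.3  0.3  0. ]
```

Request:
carry_out:
  increments:
    - [0, 0, 0, 0, 0, 0.4, -1]
    - [0, 0, 0, 0, 0.015, 0.5, -1]
    - [0, 0, 0, 0, 0, 0.5, -1]
    - [0, 0, 0, 0, 0, 0.5, -1]
    - [0, 0, 0, 0, 0, 0.22, -1]
    - [0, 0, 0, 0, 0, 0, -1]
    - [0, 0, 0, -0.1, 0, 0, -1]
    - [0, 0, 0, -0.1, 0, 0, -1]
    - [0, 0, 0, -0.1, 0, 0, -1]
    - [0, 0, 0, -0.1, 0, 0, -1]
    - [0, 0, 0, -0.1, 0, 0, -1]
    - [0, 0, 0, -0.1, 0, 0, -1]

```text
time: 3.72
position: [0.4902, 0.0131, 0.053]
orientation: [0.101, 0.995, -0.0, -0.001]
wrist_force: [-2.3, 0.2, 1.8]
grip_width: 0.0002
grasp_force: 1.3
```

Request:
carry_out:
  increments:
    - [0, 0, 0, -0.05, 0, 0, -1]
    - [0, 0, 0, -0.05, 0, 0, -1]
    - [0, 0, 0, -0.05, 0, 0, -1]
    - [0, 0, 0, 0, 0, 0, -1]

```text
time: 4.22
position: [0.5027, 0.0107, 0.0531]
orientation: [0.101, 0.995, 0.0, 0.0]
wrist_force: [0.6, -0.1, 0.1]
grip_width: 0.0007
grasp_force: 0.1
```

Request:
carry_out:
  increments:
    - [0, 0, 0, -0.025, 0, 0, -1]
    - [0, 0, 0, -0.025, 0, 0, -1]
    - [0, 0, 0, 0, 0, 0, -1]

```text
time: 4.6
position: [0.5062, 0.01, 0.0531]
orientation: [0.101, 0.995, 0.0, 0.0]
wrist_force: [-0.5, 0.2, -0.9]
grip_width: 0.0002
grasp_force: 0.5
```

Request:
carry_out:
  increments:
    - [0, 0, 0, -0.025, 0, 0, -1]
    - [0, 0, 0, -0.025, 0, 0, -1]

```text
time: 4.85
position: [0.5065, 0.0097, 0.0527]
orientation: [0.101, 0.995, -0.0, -0.003]
wrist_force: [-13.0, 4.4, 10.2]
grip_width: 0.0003
grasp_force: 7.2
```

Request:
carry_out:
  increments:
    - [0, 0, 0, -0.025, 0, 0, -1]
    - [0, 0, 0, -0.025, 0, 0, -1]

```text
time: 5.1
position: [0.5064, 0.0094, 0.0522]
orientation: [0.101, 0.995, -0.0, -0.007]
wrist_force: [-24.1, 8.5, 18.5]
grip_width: 0.0009
grasp_force: 12.6
```

Request:
carry_out:
  increments:
    - [0, 0, 0, 0.2, 0, 0, -1]
    - [0, 0, 0, 0.3, 0, 0, -1]
    - [0, 0, 0, 0, 0, -0.5, -1]
    - [0, 0, 0, 0, 0, -0.6, 0]
    - [0, 0, 0, 0, 0, -0.6, 1]
    - [0, 0, 0, 0, 0, -0.6, 1]
    - [0, 0, 0, 0, 0, -0.35, 1]
    - [0, 0, 0, 0, 0, 0, 1]

```text
time: 6.1
position: [0.4764, 0.0164, 0.2674]
orientation: [0.101, 0.995, 0.0, 0.003]
wrist_force: [-0.1, -0.3, -0.8]
grip_width: 0.0471
grasp_force: 0.0
```

```bash
python3 -c "
from h import *
to([.6875,-.029,.265],-.202)
c=cam('top','t2.png');cv2.imwrite('pics/t2c.png',cv2.resize(c['color'][120:270,250:390],None,fx=4,fy=4))
W=c['W'].reshape(-1,3)
b=(abs(W[:,2]-.076)<.004)&(W[:,0]<.56)&(abs(W[:,1])<.06)
print(b.sum(),W[b].mean(0),cv2.minAreaRect(W[b,:2].astype(np.float32)*1000))"
```

```text
turn [0.002 0.012 0.001]
shift [-2.698 -0.028  0.048] pos [0.4764 0.0164 0.2674] F [-0.1 -0.3 -0.8]
0 [nan nan nan] ((0.0, 0.0), (0.0, 0.0), 0.0)<string>:7: RuntimeWarning: Mean of empty slice.
  ret = um.true_divide(
```

Request:
carry_out:
  increments:
    - [0, 0, 0, -0.4, 0, 0, 1]
    - [0, 0, 0, -0.5, -0.028, 0, 1]
    - [0, 0, 0, -0.5, 0, 0, 1]
    - [0, 0, 0, -0.5, 0, 0, 1]
    - [0, 0, 0, -0.5, 0, 0, 1]
    - [0, 0, 0, -0.3, 0, 0, 1]
    - [0, 0, 0, 0, 0, 0, 1]
    - [0, 0, 0, 0, 0, 0, 1]

```text
time: 7.15
position: [0.6845, -0.0289, 0.2634]
orientation: [0.101, 0.995, -0.0, -0.001]
wrist_force: [0.1, -0.1, -0.3]
grip_width: 0.0878
grasp_force: 0.0
```

```bash
python3 -c "
from h import *
to([.6875,-.029,.200],-.202)
s=cam('scene');W=s['W'].reshape(-1,3)
b=(abs(W[:,2]-.076)<.005)&(W[:,0]<.56)&(abs(W[:,1])<.06)
print(b.sum(),W[b].mean(0),cv2.minAreaRect(W[b,:2].astype(np.float32)*1000))
b=(abs(W[:,2]-.22)<.015)&(np.hypot(*(W[:,:2]-[.688,-.029]).T)<.02);print(b.sum(),W[b].mean(0))
c=cam('wrist','w1.png')"
```

```text
turn [-0.001 -0.005  0.001]
shift [-0.04   0.006  0.792] pos [ 0.6845 -0.0289  0.2634] F [ 0.1 -0.1 -0.3]
127 [ 0.24194106 -0.01867404  0.07606391] ((233.5442657470703, -16.926719665527344), (602.22119140625, 66.7572250366211), 2.7576904296875)
59 [ 0.68247997 -0.03380718  0.22097272]
```

View pics/w1.png

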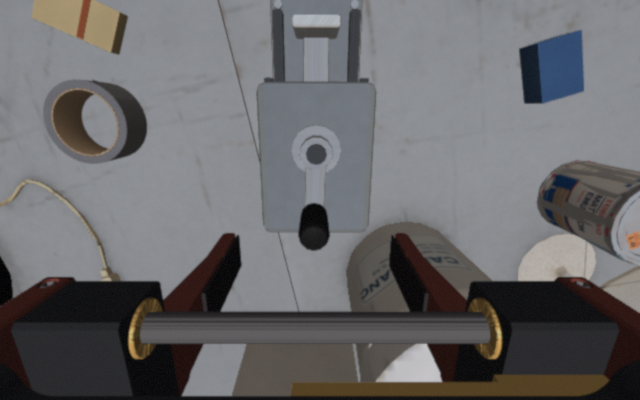

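The wrist view shows the grip at about (314,225), centred between the fingertips at x of about 238 and 393. The plate is in at (317,25). Now I'll descend and close.

Request:
carry_out:
  increments:
    - [0, 0, 0, -0.035, 0, 0.2, 1]
    - [0, 0, 0, 0, 0, 0.2, 1]
    - [0, 0, 0, 0, 0, 0.2, 1]
    - [0, 0, 0, 0, 0, 0.19, 1]
    - [0, 0, 0, 0, 0, 0, 1]
    - [0, 0, 0, 0, 0, 0, -1]
    - [0, 0, 0, 0, 0, 0, -1]
    - [0, 0, 0, 0, 0, 0, -1]
    - [0, 0, 0, 0, 0, 0, -1]
    - [0, 0, 0, 0, 0, 0, -1]
  force: 50

```text
time: 8.5
position: [0.6886, -0.0296, 0.202]
orientation: [0.101, 0.995, 0.0, 0.0]
wrist_force: [0.6, 0.2, -0.2]
grip_width: 0.0414
grasp_force: 0.0
```

```bash
python3 -c "
from h import *
to([.6875,-.029,.200],-.202)
r=.05/.08
def seg(c0,c1,n):
    c=np.linspace(c0,c1,n+1);X=r*np.cos(c);Y=-r*np.sin(c)
    for i in range(n): print('[0,0,0,%.3f,%.3f,0,-1],'%(-(X[i+1]-X[i]),Y[i+1]-Y[i]),end=' ')
    print()
seg(0,1.5708,10);seg(1.5708,3.1416,10)"
```

```text
turn [0.    0.    0.001]
shift [0.015 0.005 0.025] pos [ 0.6886 -0.0296  0.202 ] F [ 0.6  0.2 -0.2]
[0,0,0,0.008,-0.098,0,-1], [0,0,0,0.023,-0.095,0,-1], [0,0,0,0.038,-0.091,0,-1], [0,0,0,0.051,-0.084,0,-1], [0,0,0,0.064,-0.075,0,-1], [0,0,0,0.075,-0.064,0,-1], [0,0,0,0.084,-0.051,0,-1], [0,0,0,0.091,-0.038,0,-1], [0,0,0,0.095,-0.023,0,-1], [0,0,0,0.098,-0.008,0,-1], 
[0,0,0,0.098,0.008,0,-1], [0,0,0,0.095,0.023,0,-1], [0,0,0,0.091,0.038,0,-1], [0,0,0,0.084,0.051,0,-1], [0,0,0,0.075,0.064,0,-1], [0,0,0,0.064,0.075,0,-1], [0,0,0,0.051,0.084,0,-1], [0,0,0,0.038,0.091,0,-1], [0,0,0,0.023,0.095,0,-1], [0,0,0,0.008,0.098,0,-1],
```

Request:
carry_out:
  increments:
    - [0, 0, 0, 0.012, 0.005, 0, -1]
    - [0, 0, 0, 0, 0, 0, -1]
    - [0, 0, 0, 0, 0, 0, -1]
    - [0, 0, 0, 0, 0, 0, -1]
    - [0, 0, 0, 0, 0, 0, -1]

```text
time: 9.12
position: [0.6876, -0.0292, 0.2019]
orientation: [0.101, 0.995, -0.0, -0.0]
wrist_force: [-0.7, -1.8, 1.0]
grip_width: 0.0215
grasp_force: 50.0
```

Request:
carry_out:
  increments:
    - [0, 0, 0, 0.008, -0.098, 0, -1]
    - [0, 0, 0, 0.023, -0.095, 0, -1]
    - [0, 0, 0, 0.038, -0.091, 0, -1]
    - [0, 0, 0, 0.051, -0.084, 0, -1]
    - [0, 0, 0, 0.064, -0.075, 0, -1]

```text
time: 9.75
position: [0.666, -0.0605, 0.2019]
orientation: [0.101, 0.995, 0.001, 0.0]
wrist_force: [1.7, 7.3, -1.5]
grip_width: 0.0212
grasp_force: 50.0
```

Request:
carry_out:
  increments:
    - [0, 0, 0, 0.075, -0.064, 0, -1]
    - [0, 0, 0, 0.084, -0.051, 0, -1]
    - [0, 0, 0, 0.091, -0.038, 0, -1]
    - [0, 0, 0, 0.095, -0.023, 0, -1]
    - [0, 0, 0, 0.098, -0.008, 0, -1]

```text
time: 10.38
position: [0.6297, -0.0678, 0.2019]
orientation: [0.101, 0.995, 0.001, 0.002]
wrist_force: [8.3, 6.4, -6.4]
grip_width: 0.021
grasp_force: 50.0
```

Request:
carry_out:
  increments:
    - [0, 0, 0, 0.098, 0.008, 0, -1]
    - [0, 0, 0, 0.095, 0.023, 0, -1]
    - [0, 0, 0, 0.091, 0.038, 0, -1]
    - [0, 0, 0, 0.084, 0.051, 0, -1]
    - [0, 0, 0, 0.075, 0.064, 0, -1]
    - [0, 0, 0, 0.064, 0.075, 0, -1]
    - [0, 0, 0, 0.051, 0.084, 0, -1]
    - [0, 0, 0, 0.038, 0.091, 0, -1]
    - [0, 0, 0, 0.023, 0.095, 0, -1]
    - [0, 0, 0, 0.008, 0.098, 0, -1]

```text
time: 11.62
position: [0.5891, -0.012, 0.2019]
orientation: [0.101, 0.995, -0.002, 0.0]
wrist_force: [0.0, -9.1, -1.5]
grip_width: 0.021
grasp_force: 50.0
```

Request:
carry_out:
  increments:
    - [0, 0, 0, -0.008, -0.098, 0, -1]
    - [0, 0, 0, -0.023, -0.095, 0, -1]
    - [0, 0, 0, -0.038, -0.091, 0, -1]
    - [0, 0, 0, -0.051, -0.084, 0, -1]
    - [0, 0, 0, -0.064, -0.075, 0, -1]
    - [0, 0, 0, -0.075, -0.064, 0, -1]
    - [0, 0, 0, -0.084, -0.051, 0, -1]
    - [0, 0, 0, -0.091, -0.038, 0, -1]
    - [0, 0, 0, -0.095, -0.023, 0, -1]
    - [0, 0, 0, -0.098, -0.008, 0, -1]
    - [0, 0, 0, 0, 0, 0, -1]

```text
time: 13.0
position: [0.6281, -0.0675, 0.2019]
orientation: [0.101, 0.995, 0.001, -0.001]
wrist_force: [-0.4, 5.1, 0.9]
grip_width: 0.0213
grasp_force: 50.0
```

Request:
carry_out:
  increments:
    - [0, 0, 0, 0.098, 0.008, 0, -1]
    - [0, 0, 0, 0.095, 0.023, 0, -1]
    - [0, 0, 0, 0.091, 0.038, 0, -1]
    - [0, 0, 0, 0.084, 0.051, 0, -1]
    - [0, 0, 0, 0.075, 0.064, 0, -1]
    - [0, 0, 0, 0.064, 0.075, 0, -1]
    - [0, 0, 0, 0.051, 0.084, 0, -1]
    - [0, 0, 0, 0.038, 0.091, 0, -1]
    - [0, 0, 0, 0.023, 0.095, 0, -1]
    - [0, 0, 0, 0.008, 0.098, 0, -1]
    - [0, 0, 0, -0.008, 0.098, 0, -1]
    - [0, 0, 0, -0.023, 0.095, 0, -1]
    - [0, 0, 0, -0.038, 0.091, 0, -1]
    - [0, 0, 0, -0.051, 0.084, 0, -1]
    - [0, 0, 0, -0.064, 0.075, 0, -1]
    - [0, 0, 0, -0.075, 0.064, 0, -1]
    - [0, 0, 0, -0.084, 0.051, 0, -1]
    - [0, 0, 0, -0.091, 0.038, 0, -1]
    - [0, 0, 0, -0.095, 0.023, 0, -1]
    - [0, 0, 0, -0.098, 0.008, 0, -1]

```text
time: 15.5
position: [0.6453, 0.031, 0.2018]
orientation: [0.101, 0.995, 0.001, -0.004]
wrist_force: [-11.5, 6.1, 6.9]
grip_width: 0.0216
grasp_force: 50.0
```

Request:
carry_out:
  increments:
    - [0, 0, 0, 0.098, -0.008, 0, -1]
    - [0, 0, 0, 0.095, -0.023, 0, -1]
    - [0, 0, 0, 0.091, -0.038, 0, -1]
    - [0, 0, 0, 0.084, -0.051, 0, -1]
    - [0, 0, 0, 0.075, -0.064, 0, -1]
    - [0, 0, 0, 0.064, -0.075, 0, -1]
    - [0, 0, 0, 0.051, -0.084, 0, -1]
    - [0, 0, 0, 0.038, -0.091, 0, -1]
    - [0, 0, 0, 0.023, -0.095, 0, -1]
    - [0, 0, 0, 0.008, -0.098, 0, -1]
    - [0, 0, 0, 0, 0, 0, -1]

```text
time: 16.88
position: [0.5893, -0.0103, 0.2019]
orientation: [0.101, 0.995, -0.001, 0.0]
wrist_force: [0.5, -2.4, -1.8]
grip_width: 0.0214
grasp_force: 50.0
```

Request:
carry_out:
  increments:
    - [0, 0, 0, -0.008, 0.098, 0, -1]
    - [0, 0, 0, -0.023, 0.095, 0, -1]
    - [0, 0, 0, -0.038, 0.091, 0, -1]
    - [0, 0, 0, -0.051, 0.084, 0, -1]
    - [0, 0, 0, -0.064, 0.075, 0, -1]
    - [0, 0, 0, -0.075, 0.064, 0, -1]
    - [0, 0, 0, -0.084, 0.051, 0, -1]
    - [0, 0, 0, -0.091, 0.038, 0, -1]
    - [0, 0, 0, -0.095, 0.023, 0, -1]
    - [0, 0, 0, -0.098, 0.008, 0, -1]
    - [0, 0, 0, -0.098, -0.008, 0, -1]

```text
time: 18.25
position: [0.654, 0.0291, 0.2018]
orientation: [0.101, 0.995, 0.0, -0.003]
wrist_force: [-9.1, 5.0, 5.3]
grip_width: 0.0209
grasp_force: 50.0
```

Request:
carry_out:
  increments:
    - [0, 0, 0, 0.098, 0.008, 0, -1]
    - [0, 0, 0, 0.098, -0.008, 0, -1]
    - [0, 0, 0, 0.095, -0.023, 0, -1]
    - [0, 0, 0, 0.091, -0.038, 0, -1]
    - [0, 0, 0, 0.084, -0.051, 0, -1]
    - [0, 0, 0, 0.075, -0.064, 0, -1]
    - [0, 0, 0, 0.064, -0.075, 0, -1]
    - [0, 0, 0, 0.051, -0.084, 0, -1]
    - [0, 0, 0, 0.038, -0.091, 0, -1]
    - [0, 0, 0, 0, 0, 0, -1]

```text
time: 19.5
position: [0.5948, 0.0055, 0.2019]
orientation: [0.101, 0.995, 0.0, 0.0]
wrist_force: [2.1, 3.3, -2.6]
grip_width: 0.0209
grasp_force: 50.0
```

```bash
cat >> h.py <<'E'
def st(ax=(.6385,-.019),yaw=-.202):
    s=telemetry.state();r=s['position'][:2]-ax;a=np.arctan2(r[1],r[0]);c=(yaw-a)%(2*np.pi)
    F=s['wrist_force'][:2];t=np.array([np.sin(a),-np.cos(a)])
    print('t %.2f c %.3f r %.4f Fres %.2f Frad %.2f'%(s['time'],c,np.hypot(*r),-F@t,F@r/np.hypot(*r)))
E
python3 -c "
from h import *
st()
r=.05/.08
c=3.456
while c<6.2:
    d=.157 if c<5.0 else .04
    print('%.3f [0,0,0,%.3f,%.3f,0,-1],'%(c+d,-r*(np.cos(c+d)-np.cos(c)),-r*(np.sin(c+d)-np.sin(c))));c+=d"
```

```text
t 19.50 c 3.451 r 0.0501 Fres -3.88 Frad -0.17
3.613 [0,0,0,-0.038,0.091,0,-1],
3.770 [0,0,0,-0.051,0.084,0,-1],
3.927 [0,0,0,-0.064,0.075,0,-1],
4.084 [0,0,0,-0.075,0.064,0,-1],
4.241 [0,0,0,-0.084,0.051,0,-1],
4.398 [0,0,0,-0.091,0.038,0,-1],
4.555 [0,0,0,-0.095,0.023,0,-1],
4.712 [0,0,0,-0.098,0.008,0,-1],
4.869 [0,0,0,-0.098,-0.008,0,-1],
5.026 [0,0,0,-0.095,-0.023,0,-1],
5.066 [0,0,0,-0.024,-0.008,0,-1],
5.106 [0,0,0,-0.023,-0.009,0,-1],
5.146 [0,0,0,-0.023,-0.010,0,-1],
5.186 [0,0,0,-0.022,-0.011,0,-1],
5.226 [0,0,0,-0.022,-0.012,0,-1],
5.266 [0,0,0,-0.022,-0.013,0,-1],
5.306 [0,0,0,-0.021,-0.014,0,-1],
5.346 [0,0,0,-0.020,-0.014,0,-1],
5.386 [0,0,0,-0.020,-0.015,0,-1],
5.426 [0,0,0,-0.019,-0.016,0,-1],
5.466 [0,0,0,-0.019,-0.017,0,-1],
5.506 [0,0,0,-0.018,-0.017,0,-1],
5.546 [0,0,0,-0.017,-0.018,0,-1],
5.586 [0,0,0,-0.016,-0.019,0,-1],
5.626 [0,0,0,-0.016,-0.019,0,-1],
5.666 [0,0,0,-0.015,-0.020,0,-1],
5.706 [0,0,0,-0.014,-0.021,0,-1],
5.746 [0,0,0,-0.013,-0.021,0,-1],
5.786 [0,0,0,-0.012,-0.022,0,-1],
5.826 [0,0,0,-0.011,-0.022,0,-1],
5.866 [0,0,0,-0.011,-0.023,0,-1],
5.906 [0,0,0,-0.010,-0.023,0,-1],
5.946 [0,0,0,-0.009,-0.023,0,-1],
5.986 [0,0,0,-0.008,-0.024,0,-1],
6.026 [0,0,0,-0.007,-0.024,0,-1],
6.066 [0,0,0,-0.006,-0.024,0,-1],
6.106 [0,0,0,-0.005,-0.025,0,-1],
6.146 [0,0,0,-0.004,-0.025,0,-1],
6.186 [0,0,0,-0.003,-0.025,0,-1],
6.226 [0,0,0,-0.002,-0.025,0,-1],
```

Next I go forward to 5.03, then feel for the bottom in small steps.

Request:
carry_out:
  increments:
    - [0, 0, 0, -0.038, 0.091, 0, -1]
    - [0, 0, 0, -0.051, 0.084, 0, -1]
    - [0, 0, 0, -0.064, 0.075, 0, -1]
    - [0, 0, 0, -0.075, 0.064, 0, -1]
    - [0, 0, 0, -0.084, 0.051, 0, -1]
    - [0, 0, 0, -0.091, 0.038, 0, -1]
    - [0, 0, 0, -0.095, 0.023, 0, -1]
    - [0, 0, 0, -0.098, 0.008, 0, -1]
    - [0, 0, 0, -0.098, -0.008, 0, -1]
    - [0, 0, 0, -0.095, -0.023, 0, -1]

```text
time: 20.75
position: [0.6616, 0.026, 0.2018]
orientation: [0.101, 0.995, 0.001, -0.002]
wrist_force: [-7.1, 5.6, 3.9]
grip_width: 0.0212
grasp_force: 50.0
```

Request:
carry_out:
  increments:
    - [0, 0, 0, -0.024, -0.008, 0, -1]
    - [0, 0, 0, -0.023, -0.009, 0, -1]

```text
time: 21.0
position: [0.6651, 0.024, 0.2018]
orientation: [0.101, 0.995, 0.001, -0.002]
wrist_force: [-5.0, 7.0, 2.7]
grip_width: 0.021
grasp_force: 50.0
```

```bash
python3 -c "
from h import *
st()"
```

```text
t 21.00 c 5.066 r 0.0506 Fres 7.93 Frad 3.26
```

Request:
carry_out:
  increments:
    - [0, 0, 0, -0.023, -0.01, 0, -1]
    - [0, 0, 0, -0.022, -0.011, 0, -1]

```text
time: 21.25
position: [0.6683, 0.0218, 0.2018]
orientation: [0.101, 0.995, 0.001, -0.002]
wrist_force: [-5.9, 7.0, 3.1]
grip_width: 0.0211
grasp_force: 50.0
```

```bash
python3 -c "
from h import *
st()"
```

```text
t 21.25 c 5.142 r 0.0505 Fres 8.86 Frad 2.17
```

Request:
carry_out:
  increments:
    - [0, 0, 0, -0.022, -0.012, 0, -1]
    - [0, 0, 0, -0.022, -0.013, 0, -1]

```text
time: 21.5
position: [0.6715, 0.0192, 0.2018]
orientation: [0.101, 0.995, 0.001, -0.002]
wrist_force: [-5.6, 7.3, 2.6]
grip_width: 0.0212
grasp_force: 50.0
```

```bash
python3 -c "
from h import *
st()"
```

```text
t 21.50 c 5.222 r 0.0505 Fres 9.00 Frad 1.90
```

Request:
carry_out:
  increments:
    - [0, 0, 0, -0.021, -0.014, 0, -1]
    - [0, 0, 0, -0.02, -0.014, 0, -1]

```text
time: 21.75
position: [0.6744, 0.0165, 0.2018]
orientation: [0.101, 0.995, 0.001, -0.002]
wrist_force: [-3.9, 8.4, 3.0]
grip_width: 0.0208
grasp_force: 50.0
```

```bash
python3 -c "
from h import *
st()"
```

```text
t 21.75 c 5.301 r 0.0505 Fres 8.68 Frad 3.16
```

Request:
carry_out:
  increments:
    - [0, 0, 0, -0.02, -0.015, 0, -1]
    - [0, 0, 0, -0.019, -0.016, 0, -1]

```text
time: 22.0
position: [0.6771, 0.0136, 0.2018]
orientation: [0.101, 0.995, 0.001, -0.001]
wrist_force: [-4.9, 7.9, 3.0]
grip_width: 0.021
grasp_force: 50.0
```

```bash
python3 -c "
from h import *
st()"
```

```text
t 22.00 c 5.380 r 0.0505 Fres 9.15 Frad 1.36
```

Request:
carry_out:
  increments:
    - [0, 0, 0, -0.019, -0.017, 0, -1]
    - [0, 0, 0, -0.018, -0.017, 0, -1]

```text
time: 22.25
position: [0.6795, 0.0104, 0.2018]
orientation: [0.101, 0.995, 0.001, -0.001]
wrist_force: [-3.4, 9.0, 1.7]
grip_width: 0.0211
grasp_force: 50.0
```

```bash
python3 -c "
from h import *
st()"
```

```text
t 22.25 c 5.459 r 0.0504 Fres 9.25 Frad 2.47
```

Request:
carry_out:
  increments:
    - [0, 0, 0, -0.017, -0.018, 0, -1]
    - [0, 0, 0, -0.016, -0.019, 0, -1]

```text
time: 22.5
position: [0.6817, 0.0071, 0.2018]
orientation: [0.101, 0.995, 0.001, -0.001]
wrist_force: [-3.1, 10.1, 2.1]
grip_width: 0.0209
grasp_force: 50.0
```

```bash
python3 -c "
from h import *
st()"
```

```text
t 22.50 c 5.537 r 0.0504 Fres 10.23 Frad 2.50
```

Request:
carry_out:
  increments:
    - [0, 0, 0, -0.016, -0.019, 0, -1]
    - [0, 0, 0, -0.015, -0.02, 0, -1]

```text
time: 22.75
position: [0.6836, 0.0036, 0.2019]
orientation: [0.101, 0.995, 0.001, -0.001]
wrist_force: [-3.1, 9.0, 1.5]
grip_width: 0.0209
grasp_force: 50.0
```

```bash
python3 -c "
from h import *
st()"
```

```text
t 22.75 c 5.617 r 0.0504 Fres 9.47 Frad 1.25
```

Request:
carry_out:
  increments:
    - [0, 0, 0, -0.014, -0.021, 0, -1]
    - [0, 0, 0, -0.013, -0.021, 0, -1]

```text
time: 23.0
position: [0.6852, -0.0, 0.2019]
orientation: [0.101, 0.995, 0.002, -0.001]
wrist_force: [-2.1, 9.4, 0.9]
grip_width: 0.0209
grasp_force: 50.0
```

```bash
python3 -c "
from h import *
st()"
```

```text
t 23.00 c 5.695 r 0.0504 Fres 9.49 Frad 1.59
```

Request:
carry_out:
  increments:
    - [0, 0, 0, -0.012, -0.022, 0, -1]
    - [0, 0, 0, -0.011, -0.022, 0, -1]

```text
time: 23.25
position: [0.6865, -0.0037, 0.2019]
orientation: [0.1, 0.995, 0.002, -0.001]
wrist_force: [-1.0, 10.0, 1.0]
grip_width: 0.0215
grasp_force: 50.0
```

```bash
python3 -c "
from h import *
st()"
```

```text
t 23.25 c 5.773 r 0.0503 Fres 9.82 Frad 2.11
```

Request:
carry_out:
  increments:
    - [0, 0, 0, -0.011, -0.023, 0, -1]
    - [0, 0, 0, -0.01, -0.023, 0, -1]

```text
time: 23.5
position: [0.6875, -0.0077, 0.2019]
orientation: [0.101, 0.995, 0.002, -0.001]
wrist_force: [-0.2, 10.5, -0.1]
grip_width: 0.0211
grasp_force: 50.0
```

```bash
python3 -c "
from h import *
st()"
```

```text
t 23.50 c 5.854 r 0.0503 Fres 10.29 Frad 2.15
```

Request:
carry_out:
  increments:
    - [0, 0, 0, -0.009, -0.023, 0, -1]
    - [0, 0, 0, -0.008, -0.024, 0, -1]

```text
time: 23.75
position: [0.6882, -0.0113, 0.2019]
orientation: [0.101, 0.995, 0.002, -0.001]
wrist_force: [-0.5, 12.3, 0.1]
grip_width: 0.0211
grasp_force: 50.0
```

```bash
python3 -c "
from h import *
st()"
```

```text
t 23.75 c 5.928 r 0.0503 Fres 12.20 Frad 1.41
```

Request:
carry_out:
  increments:
    - [0, 0, 0, -0.007, -0.024, 0, -1]

```text
time: 23.88
position: [0.6884, -0.0129, 0.2019]
orientation: [0.101, 0.995, 0.002, -0.0]
wrist_force: [-0.2, 14.1, 0.5]
grip_width: 0.0213
grasp_force: 50.0
```

```bash
python3 -c "
from h import *
st()"
```

```text
t 23.88 c 5.960 r 0.0503 Fres 14.05 Frad 1.55
```

Request:
carry_out:
  increments:
    - [0, 0, 0, -0.004, -0.014, 0, -1]

```text
time: 24.0
position: [0.6885, -0.0138, 0.2019]
orientation: [0.101, 0.995, 0.002, -0.001]
wrist_force: [0.5, 14.5, -0.4]
grip_width: 0.0209
grasp_force: 50.0
```

```bash
python3 -c "
from h import *
st()
r=.05/.08;c=np.linspace(6.05,6.05-1.73,12)
for a,b in zip(c,c[1:]): print('[0,0,0,%.3f,%.3f,0,-1],'%(-r*(np.cos(b)-np.cos(a)),-r*(np.sin(b)-np.sin(a))),end='')"
```

```text
t 24.00 c 5.978 r 0.0503 Fres 14.37 Frad 2.02
[0,0,0,0.030,0.093,0,-1],[0,0,0,0.044,0.088,0,-1],[0,0,0,0.058,0.080,0,-1],[0,0,0,0.069,0.070,0,-1],[0,0,0,0.079,0.058,0,-1],[0,0,0,0.087,0.045,0,-1],[0,0,0,0.093,0.030,0,-1],[0,0,0,0.097,0.015,0,-1],[0,0,0,0.098,0.000,0,-1],[0,0,0,0.097,-0.015,0,-1],[0,0,0,0.093,-0.030,0,-1],
```

The bottom is felt at about 5.89 rad, with roughly 4 N more at the grip. I'll turn a quarter back.

Request:
carry_out:
  increments:
    - [0, 0, 0, 0.03, 0.093, 0, -1]
    - [0, 0, 0, 0.044, 0.088, 0, -1]
    - [0, 0, 0, 0.058, 0.08, 0, -1]
    - [0, 0, 0, 0.069, 0.07, 0, -1]
    - [0, 0, 0, 0.079, 0.058, 0, -1]
    - [0, 0, 0, 0.087, 0.045, 0, -1]
    - [0, 0, 0, 0.093, 0.03, 0, -1]
    - [0, 0, 0, 0.097, 0.015, 0, -1]
    - [0, 0, 0, 0.098, 0, 0, -1]
    - [0, 0, 0, 0.097, -0.015, 0, -1]
    - [0, 0, 0, 0.07, -0.02, 0, -1]
    - [0, 0, 0, 0, 0, 0, -1]

```text
time: 25.5
position: [0.6315, 0.031, 0.202]
orientation: [0.101, 0.995, 0.0, 0.001]
wrist_force: [5.7, 1.4, -4.5]
grip_width: 0.0209
grasp_force: 50.0
```

```bash
python3 -c "
from h import *
st()"
```

```text
t 25.50 c 4.372 r 0.0505 Fres -5.83 Frad 0.61
```

Request:
carry_out:
  increments:
    - [0, 0, 0, 0, 0, 0, -0.1]
    - [0, 0, 0, 0, 0, 0, -0.1]
    - [0, 0, 0, 0, 0, 0, -0.1]
    - [0, 0, 0, 0, 0, 0, -0.1]
    - [0, 0, 0, 0, 0, -0.2, -0.1]
    - [0, 0, 0, 0, 0, -0.3, -0.1]
    - [0, 0, 0, 0, 0, -0.4, -0.1]
    - [0, 0, 0, 0, 0, -0.5, -0.1]
    - [0, 0, 0, 0, 0, 0, -0.1]

```text
time: 26.62
position: [0.6333, 0.0308, 0.3189]
orientation: [0.101, 0.995, 0.001, 0.004]
wrist_force: [-0.1, 0.4, -1.1]
grip_width: 0.0397
grasp_force: 0.0
```

Request:
carry_out:
  increments:
    - [0, 0, 0, 0.5, 0, 0, -0.1]
    - [0, 0, 0, 0.5, 0.3, 0, -0.1]
    - [0, 0, 0, 0.3, 0.5, 0, -0.1]
    - [0, 0, 0, 0, 0.5, 0, -0.1]
    - [0, 0, 0, 0, 0.5, 0, -0.1]
    - [0, 0, 0, 0, 0, 0, -0.1]
    - [0, 0, 0, 0, 0, 0, -0.1]

```text
time: 27.5
position: [0.5577, 0.1922, 0.3134]
orientation: [0.1, 0.995, -0.0, -0.001]
wrist_force: [0.4, -0.3, 0.4]
grip_width: 0.0396
grasp_force: 0.0
```

```bash
python3 -c "
from h import *
c=cam('top');cv2.imwrite('pics/t3c.png',cv2.resize(c['color'][120:270,190:450],None,fx=3,fy=3))
W=c['W'].reshape(-1,3)
b=(abs(W[:,2]-.076)<.005)&(W[:,0]<.56)&(W[:,0]>.46)&(abs(W[:,1])<.06);print(b.sum(),W[b].mean(0))
b=(abs(W[:,2]-.237)<.006)&(np.hypot(*(W[:,:2]-[.6385,-.019]).T)<.07);g=W[b].mean(0);r=g[:2]-[.6385,-.019]
print(b.sum(),g,'c',(-.202-np.arctan2(r[1],r[0]))%6.283)"
```

```text
83 [0.52402414 0.00691085 0.0769953 ]
68 [0.63350095 0.0315662  0.23853693] c 4.411662294924341
```

View pics/t3c.png

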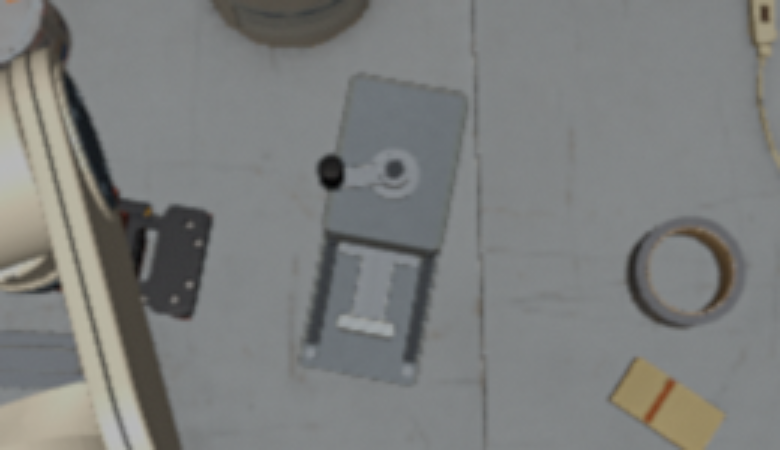

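The view shows the carriage home with its plate near (366,327), the crank freed with the grip at (330,172), and the tape and tags where they were. The robot is clear.

```bash
python3 -c "
from h import *
print(job.job_done())"
```

```text
the job is handed in; nothing more can be done
None
```

The job is handed in: the carriage is home against its stop, the tap met the bottom at about 5.89 rad with roughly 4 N extra at the grip, and I turned it a quarter back to about 4.4 rad and let go; the tape and tags were seen unmoved (the brush and blue box were not re-checked), and no verdict was shown.

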